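# Fit the wooden liner into the cheese rest

## Robot

A 6-joint arm with a two-finger parallel gripper is mounted at the origin on the work surface. World frame = base frame: x ahead of the robot, y to its left, z up, the work surface at z = 0. Lengths are in m, angles in rad, forces in N, time in s.
With the tool pointing down it reaches from about 0.2 to 0.875 m from the base axis. Payload 3.4 kg.
Tool frame: the origin (TCP) lies between the finger pads; the fingertips stand 25 mm ahead of it and the grasp point (between the pads) lies 6 mm ahead of it (r.nose_length is the z of the fingertips in the tool frame, in m); z points along the fingers, x is the direction in which the jaws open and shut, and the axes are right-handed (so a half turn about z gives the same grasp; the last joint's range is limited). The gripper opens to 94 mm and grips with 3 to 60 N. Pads are 16 mm wide; open, the fingers measure 119 mm over their backs; the gripper's body (75 mm by 177 mm) begins 78 mm behind the grasp point.
Start: joints at [1.097, 0.276, 1.505, -0, 1.361, -0.121], TCP at [0.199, 0.54, 0.23] pointing down, gripper open.
Joint ranges: [-2.89, 2.89], [-0.75, 2.08], [0.22, 2.7], [-1.18, 4.32], [0.11, 2.71], [-2.7, 2.7]. Speed limits (rad/s): [2.57, 2.57, 3.14, 3.14, 3.14, 3.14].

## Interface

Orientations are given as a unit quaternion [w, x, y, z].
In Python, from plant import r, gripper_to, inverse_kinematics, vision, models, telemetry gives the robot as it stands. Calls block until the motion is done:
- r.move_to(position, orientation): joint-space move of the TCP to a pose.
- r.move_l(position, rot=None, vel=0.15, guard=None): straight line of the TCP; rot=None keeps the orientation; vel is the mean speed in m/s. With guard (N) it stops when the force on the tool has changed by that much, and returns True; else False.
- r.movej(angles): joint-space move.
- gripper_to(opening, f_grip=None): finger opening in m; f_grip is the grip in N (None keeps the last); returns when the fingers have stopped.
- r.hold(seconds).
- inverse_kinematics(position, orientation): joint angles nearest the present ones, or None.
- vision.snapshot(name): name is "scene" or "top" or "wrist"; returns the picture (400x640x3 uint8, red, green, blue); there is no depth.
- vision.get_calibration(name): a dict with "fx", "fy", "cx", "cy" (pixels), "position" and "orientation" of the camera in the world. Camera axes: x right, y down, z forward; pixel columns grow to the right and rows downward; lengths in m; the calibration is good to about 2 mm. The wrist camera is an equidistant fisheye: a pixel r from the principal point sees the ray r / f radians off the axis. A picture is of the moment at which its call begins: read the wrist's pose just before it. get_calibration takes no time and is no camera call; for the wrist camera it gives the pose at the moment of the call.
A pose or a line that the arm cannot do raises r.PlanningError and nothing moves.
- r.sign_off(): hands the job in, once; it reports no verdict.
Trained networks look in the newest picture that a camera, given by its name, has taken for a name from the list of things; names that differ only in an ending like _2 or _b are one class to them, and where a whole thing is asked for, a point or a joint stands for the part that bears it (a point fixed in the world has none). Each returns a list of dicts, best first, with "score" (0 to 1); they miss things now and then, are a little off and sometimes report something else, mostly with a low value. They report only what shows in the picture. A call takes as long as a camera call. They do not tell look-alikes from the thing itself.
- models.boxes_of(thing, camera): "at" ([x, y, z] in m, in world coordinates, good to about 4 mm: the middle of the surface that is visible of it).
- models.regions_of(thing, camera): "pixels" (400x640 bool, what is visible of it).
- models.mark_of(thing, camera): "at" ([x, y, z] in m, in world coordinates, good to about 4 mm: a listed point, or the origin of a listed thing).
Readings, each from a call of its own:
- telemetry.current_t(): time.
- telemetry.current_joints(): joint angles.
- telemetry.current_dq(): joint speeds.
- telemetry.current_joint_efforts(): joint torques, N m.
- telemetry.current_ee_pos(): TCP position.
- telemetry.current_tool_rot(): TCP orientation.
- telemetry.current_wrist_force(): force on the tool from outside, world axes, zero at the start.
- telemetry.current_torque(): the same for the moment, N m.
- telemetry.current_opening(): finger opening in m.
Only numpy, scipy, OpenCV 4.12 (cv2) and the standard library are available. Lean on these libraries where they do the work, as an engineer would, in place of code of your own. Each camera call takes 0.05 s, during which the arm holds its last target.

## Task

Take the longer of the two wooden angle pieces and nest it in the leaning steel angle of the cheese rest, corner down in the corner and each leg flat against a steel leg. Keep hold of it until it lies in the steel V (do not drop it in), and slide it along until its end is up against the end plate, then let go. Leave the short wooden piece where it is and do not knock over the pepper mill, the jar or the squeeze bottle.

Things in the scene. Friction and masses are not known exactly. Their poses are not given: they have to be found in the camera images.
- liner: Longer wooden angle piece, 110-200 g: L section, two equal legs 80 mm wide (from the outer corner), 10 mm thick, 140 mm long. Starts with one leg flat on the table, the other upright. Origin: middle of the outer corner edge. x along the flat leg, away from the corner; y along the corner edge; z along the upright leg. Upright leg: x 0-10, z 0-80 mm; flat leg: z 0-10, x 0-80 mm.
- rest_v: Fixed steel angle of the cheese rest, 4 mm thick, inner faces 36 mm wide, V open upward. Origin: on the level inner corner line, 60 mm above the table, where the liner's origin ends up. z: up the steep leg's inner face (leans 0.56 rad from vertical, top robot side); x: up the other leg's, far side; y: along the corner to the end plate. Steel y -72 to 70 mm.
- end_plate (a point): Middle of the inner face of the 4 mm end plate that closes the steel V at y = 70 mm of the steel angle (x and z from -4 to 44 mm there). The other end is open. Same axes as the steel angle.
- rest: Dark stand under the steel angle, fixed: base plate 130 x 170 x 8 mm, two short post pairs. Origin on the table straight under the steel angle's origin, z up. When the longer piece is home, the outer 44 mm of its legs stands clear of the steel: hold it there, fingertips over 40 mm from the corner.
- short_liner: The short wooden angle piece, left alone: same L section (legs 80 mm wide, 10 mm thick), but only 70 mm long. Origin and axes as for the longer piece.
- mill: Dark wooden pepper mill, 170 mm tall, 60 mm wide, standing on the table. Origin under its centre, z up.
- jar: Green glass jar with a steel lid, 100 mm tall, 72 mm wide, standing on the table. Origin under its centre, z up.
- squeeze: Yellow squeeze bottle with a white cap, 170 mm tall, 56 mm wide, standing on the table. Origin under its centre, z up.
Mind the look-alikes: they are no part of the job. Leave any red look-alike of the liner alone. Of the things that look like the squeeze, the smaller one is meant.

How it is judged:
By the outcome, as a careful person would: the job done as asked, in the order asked, and still so for the second after the job is handed in, with the robot touching nothing.
It also fails if it takes over 38 s, if anything falls off the work surface, if the arm or the gripper's body presses on something with over 40 N, if the wrist force passes 120 N, or if a joint passes its speed limit or range.

## Working session

There is one attempt and no reset: what is moved stays moved. The work goes in short steps, each a Python script; the robot and the scene stay as the last script left them, time stands still between calls to the robot, and variables do not carry over. Pictures are saved under pics/ and viewed, and the job is handed in when it is done.

```bash
ls; mkdir -p pics; python3 - <<'E'
from plant import r, gripper_to, inverse_kinematics, vision, models, telemetry
import cv2
for n in ["scene","top","wrist"]:
    im=vision.snapshot(n); cv2.imwrite(f"pics/{n}0.png",im[:,:,::-1])
    c=vision.get_calibration(n); print(n,c)
for cam in ["scene","top"]:
    for t in ["liner","short_liner","rest_v","end_plate","rest","mill","jar","squeeze"]:
        print(cam,t,[(d['at'].round(3) if hasattr(d['at'],'round') else d['at'],round(d['score'],2)) for d in models.mark_of(t,cam)][:4])
print(telemetry.current_t(),telemetry.current_tool_rot())
E
```

```text
pics
scene {'fx': 508.70489479322583, 'fy': 508.70489479322583, 'cx': 319.24847569458757, 'cy': 203.20976817792794, 'position': array([ 1.88776499, -0.97074068,  1.13920993]), 'orientation': array([-0.43861495,  0.79002967,  0.37238642, -0.21165635])}
top {'fx': 421.35774798314526, 'fy': 421.35774798314526, 'cx': 324.139971498729, 'cy': 194.48758819675928, 'position': array([0.35830138, 0.1028648 , 1.48493829]), 'orientation': array([-0.04696016,  0.71249416, -0.69760447,  0.05911702])}
wrist {'fx': 309.70691628693146, 'fy': 309.70691628693146, 'cx': 316.82365815583825, 'cy': 199.35663519339894, 'position': array([0.12525771, 0.56704252, 0.38403511]), 'orientation': array([0.11028343, 0.81275019, 0.56694457, 0.07647581])}
scene liner [([0.6963, 0.4923, 0.0015], 0.67), ([0.6327, 0.2135, 0.0023], 0.65), ([0.3862, 0.2877, 0.0035], 0.6)]
scene short_liner [([0.4566, 0.1691, 0.0062], 0.6)]
scene rest_v [([0.5597, -0.149, -0.0019], 0.83), ([0.558, -0.1477, 0.0588], 0.75)]
scene end_plate [([0.5243, -0.0938, 0.0864], 0.81)]
scene rest [([0.5597, -0.149, -0.0019], 0.83), ([0.558, -0.1477, 0.0588], 0.75)]
scene mill [([0.7567, -0.0087, 0.0012], 0.89)]
scene jar [([0.5944, -0.4717, -0.0019], 0.7)]
scene squeeze [([0.4642, 0.6723, 0.0014], 0.61), ([0.5431, 0.4318, -0.0026], 0.55)]
top liner [([0.6346, 0.2158, -0.0014], 0.84), ([0.3821, 0.2886, -0.0009], 0.74), ([0.6965, 0.4921, 0.0008], 0.6)]
top short_liner [([0.4574, 0.168, 0.0026], 0.81)]
top rest_v [([0.5603, -0.1498, 0.063], 0.72), ([0.5642, -0.1501, 0.0016], 0.68), ([0.5473, 0.4359, 0.0001], 0.66)]
top end_plate [([0.5285, -0.0904, 0.092], 0.58)]
top rest [([0.5603, -0.1498, 0.063], 0.72), ([0.5642, -0.1501, 0.0016], 0.68), ([0.5473, 0.4359, 0.0001], 0.66)]
top mill [([0.754, -0.0143, 0.0005], 0.62)]
top jar [([0.5942, -0.4673, 0.0013], 0.71)]
top squeeze [([0.5459, 0.4358, 0.0014], 0.82)]
0.95 [-1.57009960e-05  8.20207342e-01  5.72066356e-01  2.01211887e-05]
```

View pics/scene0.png

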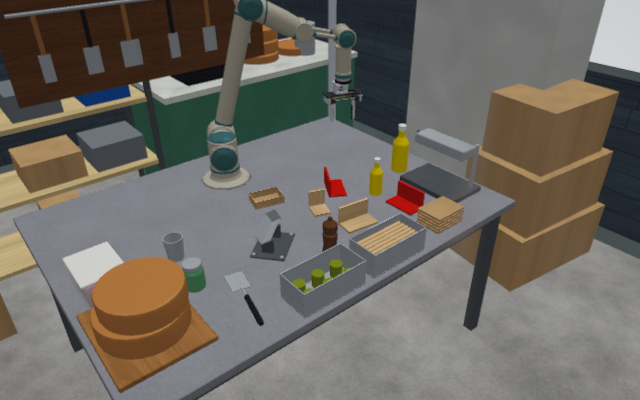

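View pics/top0.png

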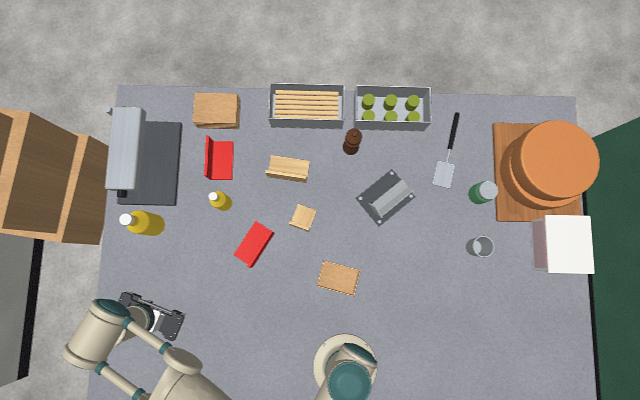

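View pics/wrist0.png

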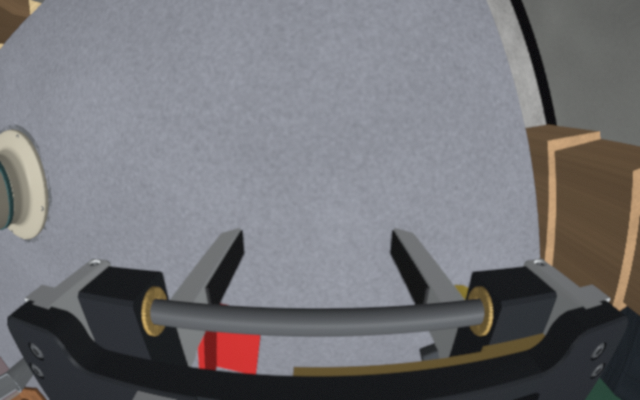

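Candidates for the liner in the top view are the tan long angle (288,168), two red angles (219,158) and (254,244), the short tan angle (303,217), the wooden stack (216,110) and the tray (338,278). I choose the tan long angle at (288,168) and check it in a close crop.

```bash
python3 - <<'E'
import cv2,numpy as np
t=cv2.imread("pics/top0.png"); s=cv2.imread("pics/scene0.png")
a=cv2.resize(t[145:235,255:335],None,fx=4.5,fy=4.5,interpolation=cv2.INTER_CUBIC)
b=cv2.resize(s[180:240,295:385],None,fx=4.4,fy=4.4,interpolation=cv2.INTER_CUBIC)
h=max(a.shape[0],b.shape[0])
p=lambda i:cv2.copyMakeBorder(i,0,h-i.shape[0],0,0,0)
cv2.imwrite("pics/crop1.png",np.hstack([p(a),p(b)]))
a=cv2.resize(t[160:235,345:425],None,fx=4.8,fy=4.8,interpolation=cv2.INTER_CUBIC)
b=cv2.resize(s[200:270,235:310],None,fx=5,fy=5,interpolation=cv2.INTER_CUBIC)
h=max(a.shape[0],b.shape[0])
cv2.imwrite("pics/crop2.png",np.hstack([p(a),p(b)]))
E
```

```text
(no output)
```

View pics/crop1.png

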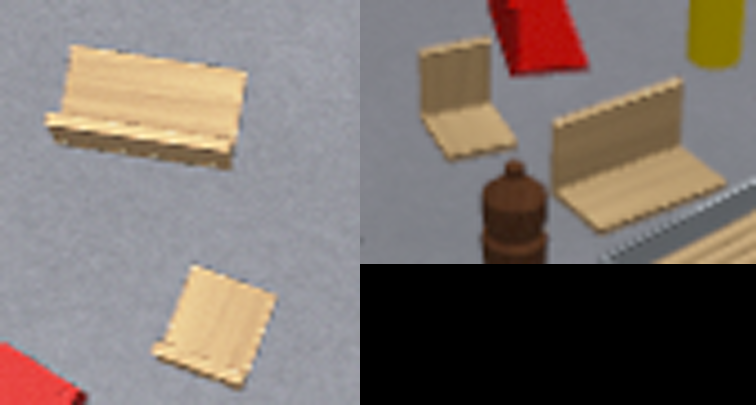

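View pics/crop2.png

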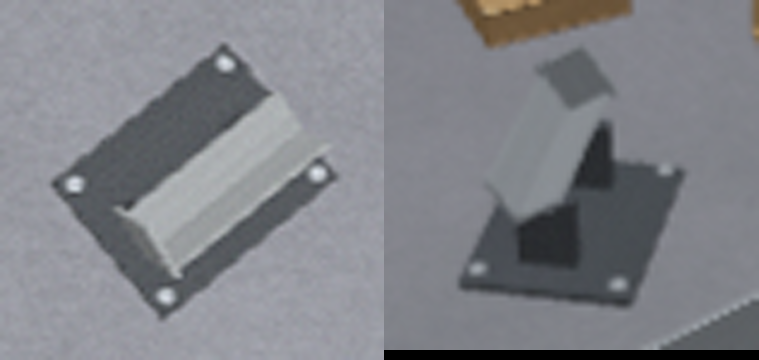

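The crop confirms it: the tan piece is about twice the length of the short one, with its upright leg on the robot side and its flat leg pointing away. The steel V runs lower-left to upper-right, with the end plate at the lower left (+y). Next I fit the poses to the masks.

```bash
cat > h.py <<'E'
import numpy as np, cv2
from scipy.spatial.transform import Rotation as R
from scipy.optimize import minimize
def rq(q): return R.from_quat([q[1],q[2],q[3],q[0]])
def qw(Rm):
    q=R.from_matrix(Rm).as_quat(); return np.array([q[3],q[0],q[1],q[2]])
def proj(P,c,fish=False):
    p=(np.asarray(P)-c['position'])@rq(c['orientation']).as_matrix()
    if not fish: return np.c_[c['fx']*p[:,0]/p[:,2]+c['cx'],c['fy']*p[:,1]/p[:,2]+c['cy']]
    rr=np.hypot(p[:,0],p[:,1]); th=np.arctan2(rr,p[:,2]); k=th/np.maximum(rr,1e-9)
    return np.c_[c['fx']*k*p[:,0]+c['cx'],c['fy']*k*p[:,1]+c['cy']]
def box(a,b):
    return np.array([[x,y,z] for x in(a[0],b[0]) for y in(a[1],b[1]) for z in(a[2],b[2])])
LIN=[box((0,-.07,0),(.08,.07,.01)),box((0,-.07,0),(.01,.07,.08))]
Rv=np.array
def vframe(yaw):
    h=np.array([np.cos(yaw),np.sin(yaw),0]);u=np.array([0,0,1.])
    x=np.cos(.56)*h+np.sin(.56)*u; z=-np.sin(.56)*h+np.cos(.56)*u
    return np.c_[x,np.cross(z,x),z]
STEEL=[box((-.004,-.072,-.004),(.036,.07,0)),box((-.004,-.072,-.004),(0,.07,.036)),box((-.004,.07,-.004),(.044,.074,.044))]
BASE=[box((-.065,-.085,0),(.065,.085,.008))]
def zrot(y): return R.from_euler('z',y).as_matrix()
def liner_w(v): return [b@zrot(v[2]).T+[v[0],v[1],0] for b in LIN]
def rest_w(v,base=True):
    o=[b@vframe(v[2]).T+[v[0],v[1],.06] for b in STEEL]
    if base: o+=[b@zrot(v[2]).T+[v[0],v[1],0] for b in BASE]
    return o
def render(parts,c,fish,S=8):
    m=np.zeros((400*S,640*S),np.uint8)
    for b in parts:
        q=(proj(b,c,fish)+.5)*S
        cv2.fillConvexPoly(m,cv2.convexHull(np.round(q).astype(np.int32)),255)
    return cv2.resize(m,(640,400),interpolation=cv2.INTER_AREA)/255.
def cost(parts,views):
    t=0
    for c,mask,f in views:
        t+=np.abs(render(parts,c,f,4)-mask).sum()/mask.sum()
    return t
def fit(fn,v0,views):
    best=None
    for dy in(-.1,0,.1):
        s=np.array(v0)+[0,0,dy]
        simp=np.array([s,s+[.01,0,0],s+[0,.01,0],s+[0,0,.08]])
        o=minimize(lambda v:cost(fn(v),views),s,method='Nelder-Mead',options=dict(initial_simplex=simp,xatol=1e-4,fatol=1e-4,maxiter=150))
        if best is None or o.fun<best.fun: best=o
    return best.x,best.fun
E
python3 - <<'E'
from plant import vision, models, telemetry
from h import *
import pickle
D={}
for cam in("top","scene"):
    c=vision.get_calibration(cam)
    for t in("liner","rest","rest_v"):
        rs=models.regions_of(t,cam)
        D[cam,t]=(c,[(q['pixels'],q['score']) for q in rs])
        for q in rs:
            y,x=np.nonzero(q['pixels']); print(cam,t,round(q['score'],2),len(x),x.mean().round(1),y.mean().round(1),x.min(),x.max(),y.min(),y.max())
pickle.dump(D,open('D.pkl','wb')); print(telemetry.current_t())
E
```

```text
top liner 0.96 930 254.2 244.1 235 273 222 267
top liner 0.93 858 288.0 168.7 266 309 155 181
top liner 0.81 1106 218.7 159.6 204 233 138 179
top liner 0.23 709 391.0 197.9 370 412 180 215
top rest 0.96 1752 385.6 197.1 357 414 169 225
top rest 0.89 718 390.6 198.5 370 412 180 217
top rest_v 0.96 1752 385.6 197.1 357 414 169 225
top rest_v 0.89 718 390.6 198.5 370 412 180 217
scene liner 0.64 762 407.4 198.8 387 424 181 215
scene liner 0.56 898 355.6 216.4 339 377 198 233
scene rest 0.62 1392 272.0 239.2 250 294 209 261
scene rest 0.57 529 268.4 225.8 256 281 209 243
scene rest_v 0.62 1392 272.0 239.2 250 294 209 261
scene rest_v 0.57 529 268.4 225.8 256 281 209 243
1.25
```

```bash
python3 - <<'E'
from h import *
import pickle
D=pickle.load(open('D.pkl','rb'))
g=lambda cam,t,i:(D[cam,t][0],D[cam,t][1][i][0].astype(float),False)
L=[g('top','liner',1),g('scene','liner',1)]
for n,v in(('both',L),('top',L[:1]),('scene',L[1:])): print('liner',n,fit(liner_w,(.634,.215,0.1),v))
A=[g('top','rest',0),g('scene','rest',0)]
for n,v in(('both',A),('top',A[:1]),('scene',A[1:])): print('rest',n,fit(rest_w,(.56,-.149,.66),v))
B=[g('top','rest',1),g('scene','rest',1)]
for n,v in(('both',B),('top',B[:1]),('scene',B[1:])): print('steel',n,fit(lambda v:rest_w(v,False),(.56,-.149,.66),v))
E
```

```text
liner both (array([ 0.63404742,  0.21538734, -0.13285129]), np.float64(0.12049936322175284))
liner top (array([ 0.63451539,  0.21406834, -0.12697716]), np.float64(0.0657068421774304))
liner scene (array([ 0.63433553,  0.21571915, -0.09686051]), np.float64(0.047255338661076916))
rest both (array([ 0.57821586, -0.13801329,  0.72389849]), np.float64(0.21967333382731144))
rest top (array([ 0.57893297, -0.13825444,  0.70664179]), np.float64(0.0403102336825141))
rest scene (array([ 0.57258918, -0.14101995,  0.83715472]), np.float64(0.13227969348659002))
steel both (array([ 0.56237019, -0.14970547,  0.68804974]), np.float64(0.14595926822688152))
steel top (array([ 0.56235792, -0.15057383,  0.68797403]), np.float64(0.05846305095854497))
steel scene (array([ 0.56026502, -0.14642354,  0.68663694]), np.float64(0.07228585195893103))
```

```bash
cat >> h.py <<'E'
def down(yaw):
    x=np.array([np.cos(yaw),np.sin(yaw),0]);z=np.array([0,0,-1.]);return np.c_[x,np.cross(z,x),z]
E
python3 - <<'E'
from plant import r, inverse_kinematics, vision, models, telemetry
from h import *
import pickle
Rd=down(.69); p=np.array([.562,-.15,.25])+.05*Rd[:,1]
print(inverse_kinematics(p,qw(Rd)))
r.move_to(p,qw(Rd)); 
c=vision.get_calibration('wrist'); im=vision.snapshot('wrist'); cv2.imwrite('pics/wr1.png',im[:,:,::-1])
rs=models.regions_of('rest','wrist')
for q in rs:
    y,x=np.nonzero(q['pixels']); print(round(q['score'],2),len(x),x.min(),x.max(),y.min(),y.max())
print([ (d['at'],d['score']) for d in models.mark_of('rest_v','wrist')],[ (d['at'],d['score']) for d in models.mark_of('end_plate','wrist')])
pickle.dump((c,[q['pixels'] for q in rs]),open('W1.pkl','wb'));print(telemetry.current_t(),telemetry.current_wrist_force())
E
```

```text
[-4.19087507e-01  3.39439018e-01  1.36320308e+00 -4.44089210e-16
  1.43895056e+00 -1.10908751e+00]
0.65 7213 289 350 67 209
0.56 13335 280 382 67 210
[([0.5617, -0.1486, 0.0003], 0.94), ([0.5577, -0.1477, 0.0568], 0.61)] [([0.5202, -0.0897, 0.0908], 0.86)]
4.3583 [ 0.014263    0.688454   -0.32215192]
```

View pics/wr1.png

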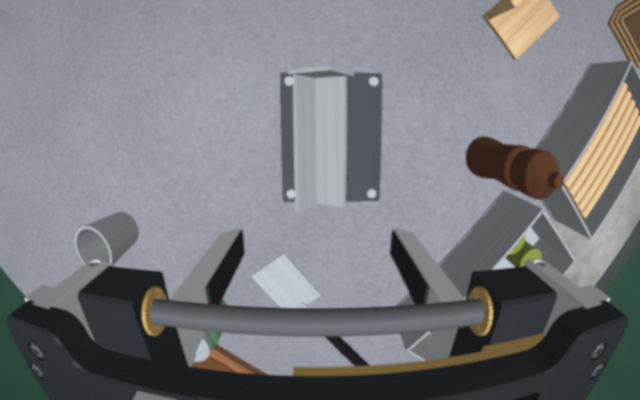

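The wrist view shows the steel V at columns 290–350, rows 67–209, with the end plate at the top. I refine the rest from this view, then check IK for the later poses.

```bash
python3 - <<'E'
from plant import r, inverse_kinematics
from h import *
import pickle
c,ms=pickle.load(open('W1.pkl','rb'))
D=pickle.load(open('D.pkl','rb'))
st=(c,ms[0].astype(float),True)
S=lambda v:rest_w(v,False)
print(fit(S,(.562,-.15,.69),[st]))
tp=[(D[k,'rest'][0],D[k,'rest'][1][1][0].astype(float),False) for k in('top','scene')]
v,f=fit(S,(.562,-.15,.69),[st]+tp);print(v,f)
# base yaw w/ wrist
print(fit(lambda v:[b@zrot(v[2]).T+[v[0],v[1],0] for b in BASE]+rest_w((.5615,-.1493,.69),False),(.578,-.138,.69),[(c,(ms[1]|ms[0]).astype(float),True)]))
im=cv2.imread('pics/wr1.png')
for b in S(v)[:]:
    q=proj(b,c,True)
    for x,y in q: cv2.circle(im,(int(round(x)),int(round(y))),1,(0,0,255),-1)
cv2.imwrite('pics/wr1c.png',cv2.resize(im[50:230,260:400],None,fx=3.3,fy=3.3,interpolation=cv2.INTER_CUBIC))
E
```

```text
(array([ 0.56026384, -0.14912853,  0.69770352]), np.float64(0.03304654178321821))
[ 0.56090824 -0.14896064  0.6901777 ] 0.1933320175737948
(array([ 0.57467032, -0.13539771,  0.69689509]), np.float64(0.020598950764614873))
```

View pics/wr1c.png

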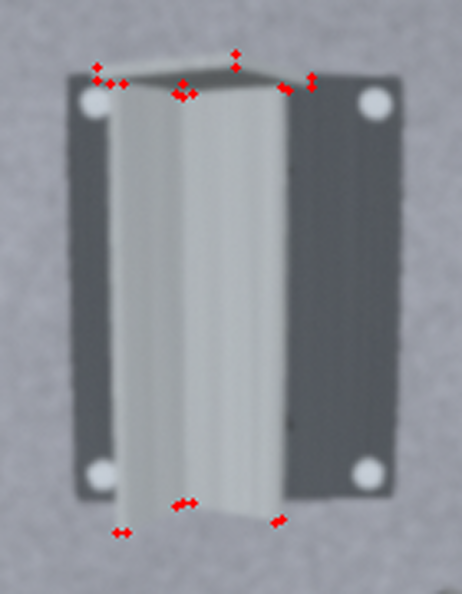

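The fit dots sit on the steel edges to within about a pixel. The rest is at (0.5605, -0.149) with yaw 0.697. Now I hover over the liner.

```bash
python3 - <<'E'
from plant import r, inverse_kinematics, vision, models, telemetry
from h import *
import pickle
Rd=down(-.12); p=np.array([.644,.214,.24])+.05*Rd[:,1]
print(inverse_kinematics(p,qw(Rd)))
r.move_to(p,qw(Rd)); 
c=vision.get_calibration('wrist'); im=vision.snapshot('wrist'); cv2.imwrite('pics/wr2.png',im[:,:,::-1])
rs=models.regions_of('liner','wrist')
for q in rs:
    y,x=np.nonzero(q['pixels']); print(round(q['score'],2),len(x),x.min(),x.max(),y.min(),y.max())
pickle.dump((c,[q['pixels'] for q in rs]),open('W2.pkl','wb'));print(telemetry.current_t())
for i,q in enumerate(rs[:3]): print(i,fit(liner_w,(.634,.215,-.12),[(c,q['pixels'].astype(float),True)]))
E
```

```text
[ 1.46597430e-01  3.99092963e-01  1.29487587e+00 -4.44089210e-16
  1.44762382e+00  2.66597430e-01]
0.82 7532 305 372 74 207
0.59 5985 63 185 52 137
5.7917
0 (array([ 0.63107376,  0.21657949, -0.12590867]), np.float64(0.017785032228504787))
1 (array([ 1.174, -0.725,  0.9  ]), np.float64(1.0))
```

View pics/wr2.png

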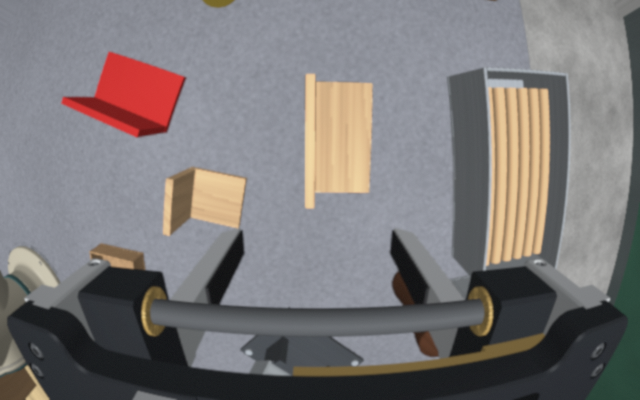

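The picture shows the liner at columns 305–372, rows 74–207, with its upright leg on the left (robot side). The short piece at (205,200) and the red one at (125,95) are clear of the grasp. The fit is (0.6315, 0.216) with yaw -0.126, so I grasp now.

```bash
python3 - <<'E'
from plant import r, gripper_to, inverse_kinematics, vision, models, telemetry
from h import *
Rd=down(-.126); L=np.array([.6318,.2163,0]); g=L+zrot(-.126)@[.005,0,.070]
V=vframe(.697);O=np.array([.5605,-.149,.06]);Rt=np.c_[V[:,0],-V[:,1],-V[:,2]]
for off in([.008,-.015,.008],[0,0,0]):
    print(inverse_kinematics(O+V@(np.array([.005,0,.07])+off),qw(Rt)))
q=inverse_kinematics(O+V@(np.array([.005,0,.07])+[.008,-.015,.008])+[0,0,.14],qw(Rt)); print(q)
r.move_l(g+[0,0,.1],qw(Rd),vel=.2)
gripper_to(.06,25)
print(r.move_l(g,vel=.12,guard=8),telemetry.current_ee_pos()-g)
gripper_to(0,25); print('open',telemetry.current_opening())
im=vision.snapshot('wrist'); cv2.imwrite('pics/wr3.png',im[:,:,::-1]);print(telemetry.current_t(),telemetry.current_wrist_force())
E
```

```text
[-0.79214907  0.30585816  1.88793143  0.67397628  1.01274995 -1.87465522]
[-0.79484446  0.30039314  1.93347745  0.68973845  0.98298758 -1.90670821]
[-0.79214907  0.17303715  1.67815077  0.58335443  1.29107016 -1.65474976]
False [0.0006962  0.00018538 0.0008105 ]
open 0.00985812626995025
8.9333 [-0.1210574   0.35535954 -0.41807694]
```

View pics/wr3.png

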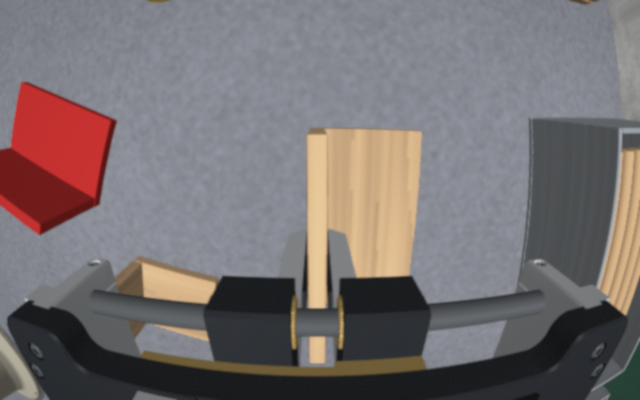

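The fingers hold the upright leg (opening 9.9 mm), with the leg at columns 308–327 between them. I lift and carry it above the V.

```bash
python3 - <<'E'
from plant import r, gripper_to, inverse_kinematics, vision, models, telemetry
from h import *
V=vframe(.697);O=np.array([.5605,-.149,.06]);Rt=np.c_[V[:,0],-V[:,1],-V[:,2]]
p=telemetry.current_ee_pos(); r.move_l(p+[0,0,.21],vel=.2)
print(telemetry.current_opening())
t=O+V@(np.array([.005,0,.07])+[.012,-.015,.012])
r.move_to(t+[0,0,.13],qw(Rt)); print(telemetry.current_t())
r.move_l(t+[0,0,.03],vel=.15)
print(telemetry.current_t(),telemetry.current_opening(),telemetry.current_wrist_force())
for n in('wrist','scene','top'):
    im=vision.snapshot(n); cv2.imwrite(f'pics/{n}4.png',im[:,:,::-1])
s=cv2.imread('pics/scene4.png');t=cv2.imread('pics/top4.png')
cv2.imwrite('pics/c4.png',np.hstack([cv2.resize(s[180:270,230:320],(380,380)),cv2.resize(t[150:240,340:430],(380,380))]))
E
```

```text
0.01010435889601234
11.8833
12.7 0.010252771978248252 [-0.86960951 -1.0180772  -0.98198261]
```

View pics/c4.png

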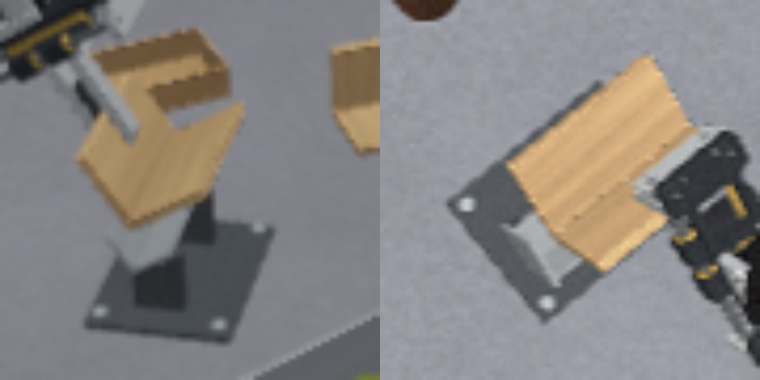

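View pics/wrist4.png

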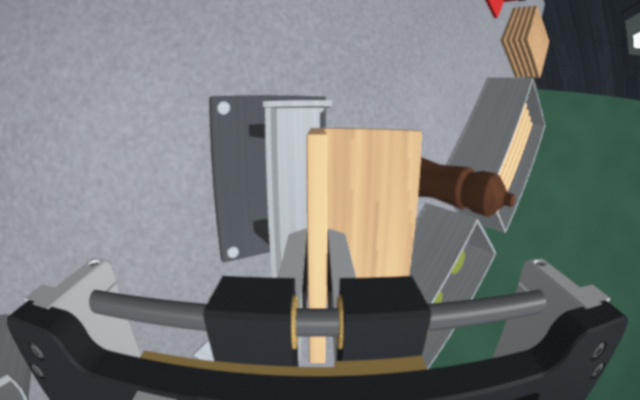

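Held above the V, parallel to it, with the end plate ahead at wrist pixel (298,103) and no contact yet. Next come guarded moves: down onto the far leg, then across onto the steep leg, then a slide to the plate.

```bash
python3 - <<'E'
from plant import r, gripper_to, inverse_kinematics, vision, models, telemetry
from h import *
V=vframe(.697);O=np.array([.5605,-.149,.06]);B=np.array([.005,0,.07])
def loc(): return (V.T@(telemetry.current_ee_pos()-O)-B)*1e3
go=lambda off,vel,guard=None:r.move_l(O+V@(B+np.array(off)),vel=vel,guard=guard)
st=lambda n,g=None:print(n,g,loc().round(2),(V.T@telemetry.current_wrist_force()).round(2),(V.T@telemetry.current_torque()).round(2),round(telemetry.current_t(),2))
st('0')
g=go([.012,-.015,.012],.1,10);st('a',g)
g=go([.012,-.015,-.006],.02,4);st('z',g)
E
```

```text
0 None [ 28.71 -15.77  38.32] [-1.17 -0.22 -1.12] [-0.05  0.49 -0.04] 12.85
a False [ 12.04 -14.95  11.9 ] [-0.57  0.23 -1.57] [-0.04  0.45 -0.04] 13.3
z True [ 12.   -15.01  -0.06] [0.66 0.79 2.95] [-0.08  0.08  0.03] 13.93
```

```bash
cat >> h.py <<'E'
V=vframe(.697);O=np.array([.5605,-.149,.06]);B=np.array([.005,0,.07])
E
python3 - <<'E'
from plant import r, gripper_to, inverse_kinematics, vision, models, telemetry
from h import *
def loc(): return (V.T@(telemetry.current_ee_pos()-O)-B)*1e3
go=lambda off,vel,guard=None:r.move_l(O+V@(B+np.array(off)),vel=vel,guard=guard)
st=lambda n,g=None:print(n,g,loc().round(2),(V.T@telemetry.current_wrist_force()).round(2),(V.T@telemetry.current_torque()).round(2),round(telemetry.current_t(),2))
g=go([.012,-.015,.0003],.02);st('up',g)
g=go([-.006,-.015,.0003],.02,4);st('x',g)
E
```

```text
up False [ 11.81 -14.84   0.06] [-0.5  -0.59 -0.27] [-0.09  0.44  0.01] 14.18
x True [ -0.2  -14.81  -0.  ] [2.35 0.38 1.65] [-0.15 -0.12  0.11] 14.82
```

```bash
python3 - <<'E'
from plant import r, gripper_to, inverse_kinematics, vision, models, telemetry
from h import *
def loc(): return (V.T@(telemetry.current_ee_pos()-O)-B)*1e3
go=lambda off,vel,guard=None:r.move_l(O+V@(B+np.array(off)),vel=vel,guard=guard)
st=lambda n,g=None:print(n,g,loc().round(2),(V.T@telemetry.current_wrist_force()).round(2),(V.T@telemetry.current_torque()).round(2),round(telemetry.current_t(),2))
g=go([-.0000,.008,.0001],.02,5);st('y',g)
r.hold(.2);st('h')
for n in('wrist','scene','top'):
    im=vision.snapshot(n); cv2.imwrite(f'pics/{n}5.png',im[:,:,::-1])
s=cv2.imread('pics/scene5.png');w=cv2.imread('pics/wrist5.png')
cv2.imwrite('pics/c5.png',np.hstack([cv2.resize(s[180:270,230:320],(380,380)),cv2.resize(w[60:260,220:420],(400,380))]))
E
```

```text
y True [-0.09 -0.24  0.  ] [-0.33 -0.09 -0.  ] [-0.08  0.16  0.11] 15.57
h None [-0.07 -0.47  0.02] [0.18 2.04 1.11] [0.19 0.34 0.09] 15.77
```

View pics/c5.png

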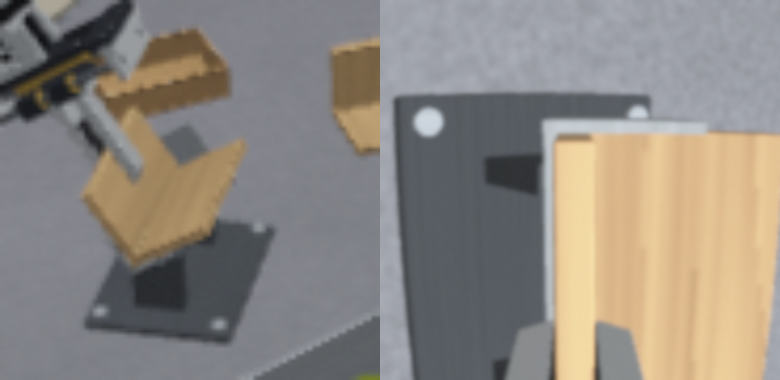

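Contact came 0.2 mm from where the plate was predicted, but the arm eased back afterwards. I push again slowly to confirm it is against the plate.

```bash
python3 - <<'E'
from plant import r, gripper_to, inverse_kinematics, vision, models, telemetry
from h import *
def loc(): return (V.T@(telemetry.current_ee_pos()-O)-B)*1e3
go=lambda off,vel,guard=None:r.move_l(O+V@(B+np.array(off)),vel=vel,guard=guard)
st=lambda n,g=None:print(n,g,loc().round(2),(V.T@telemetry.current_wrist_force()).round(2),(V.T@telemetry.current_torque()).round(2),round(telemetry.current_t(),2))
g=go([-.0002,.006,-.0001],.01,8);st('y',g)
l=loc()
g=go([-.0003,l[1]/1e3+.0006,-.0002],.01);st('press')
r.hold(.2);st('h')
E
```

```text
y True [-0.1   0.21  0.83] [ 0.9  -1.76  0.05] [-0.16  0.17  0.06] 16.65
press None [-0.05 -0.12  0.42] [-0.62 -2.08  6.45] [-0.1   0.22  0.06] 16.9
h None [-0.06 -0.14  0.41] [ 0.19 -1.91  6.55] [-0.15  0.26  0.07] 17.1
```

```bash
python3 - <<'E'
from plant import r, gripper_to, inverse_kinematics, vision, models, telemetry
from h import *
gripper_to(.016);gripper_to(.034)
for n in('wrist','scene','top'):
    im=vision.snapshot(n); cv2.imwrite(f'pics/{n}6.png',im[:,:,::-1])
print(telemetry.current_t(),telemetry.current_wrist_force())
s=cv2.imread('pics/scene6.png');w=cv2.imread('pics/wrist6.png')
cv2.imwrite('pics/c6.png',np.hstack([cv2.resize(s[180:270,230:320],(380,380)),cv2.resize(w[60:260,220:420],(400,380))]))
E
```

```text
18.0917 [ 0.14771145 -0.1658325  -0.27452267]
```

View pics/c6.png

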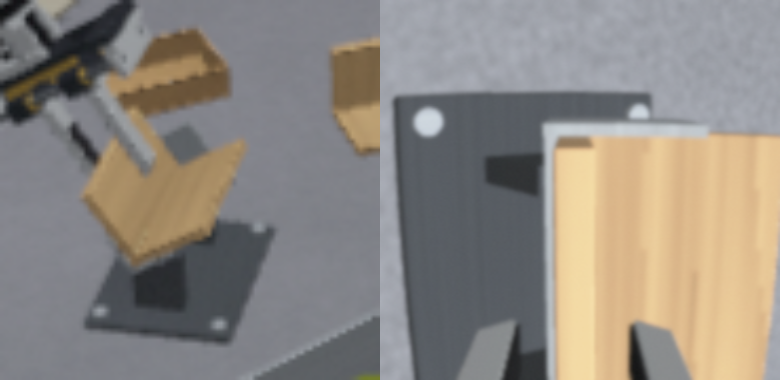

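Released: both legs lie flat and the end meets the plate. I retreat along the leg, then check from a distance.

```bash
python3 - <<'E'
from plant import r, gripper_to, inverse_kinematics, vision, models, telemetry
from h import *
import pickle
p=telemetry.current_ee_pos()
print(r.move_l(p+.10*V[:,2],vel=.12,guard=6))
Rd=down(.697); v=np.array([.562,-.15,.30])+.05*Rd[:,1]
p=telemetry.current_ee_pos(); r.move_l(p+[0,0,.08],vel=.2)
r.move_to(v,qw(Rd))
for n in('wrist','scene','top'):
    c=vision.get_calibration(n);im=vision.snapshot(n); cv2.imwrite(f'pics/{n}7.png',im[:,:,::-1])
    if n=='wrist':
        for q in models.regions_of('liner',n):
            m=q['pixels'].astype(float)
            f=lambda u:[b@V.T+O+V@np.array(u) for b in LIN]
            o=minimize(lambda u:cost(f(u),[(c,m,True)]),[0,0,0],method='Nelder-Mead',options=dict(initial_simplex=[[0,0,0],[.006,0,0],[0,.006,0],[0,0,.006]],xatol=1e-4))
            print(q['score'],m.sum(),o.x*1e3,o.fun,cost(f([0,0,0]),[(c,m,True)]))
    if n=='top':
        for t in('mill','jar','squeeze','short_liner'): print(t,[(d['at'],round(d['score'],2)) for d in models.mark_of(t,'top')][:3])
print(telemetry.current_t())
w=cv2.imread('pics/wrist7.png')
for b in [b@V.T+O for b in LIN]:
    for x,y in proj(b,c if 0 else vision.get_calibration('wrist'),True): cv2.circle(w,(int(round(x)),int(round(y))),1,(0,0,255),-1)
s=cv2.imread('pics/scene7.png')
cv2.imwrite('pics/c7.png',np.hstack([cv2.resize(s[180:270,230:320],(380,380),interpolation=2),cv2.resize(w[60:250,240:430],(400,380),interpolation=2)]))
E
```

```text
False
0.6 11913.0 [-1.09837283  0.20925494 -1.12024187] 0.014299422446725689 0.017608379707125022
0.39 54.0 [  49623.05349794   88768.88888889 -306450.40329218] 1.0011619462599854 223.68380537400142
mill [([0.7573, -0.0103, 0.0004], 0.81)]
jar [([0.5945, -0.4707, -0.0004], 0.64)]
squeeze [([0.4606, 0.6703, 0.0038], 0.9), ([0.5463, 0.4338, 0.0011], 0.68)]
short_liner [([0.4607, 0.1684, 0.0016], 0.75)]
20.6667
```

View pics/c7.png

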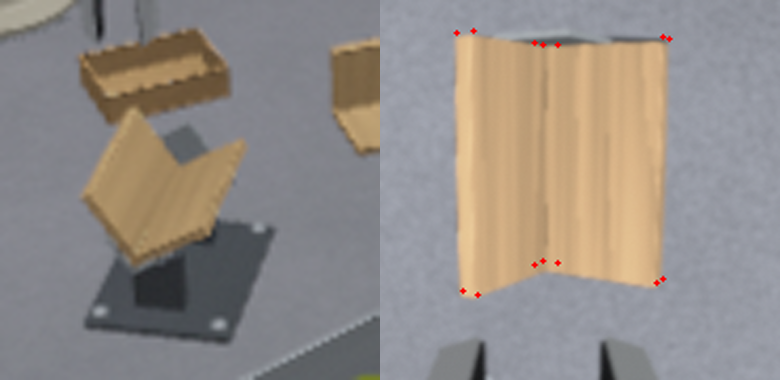

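View pics/scene7.png

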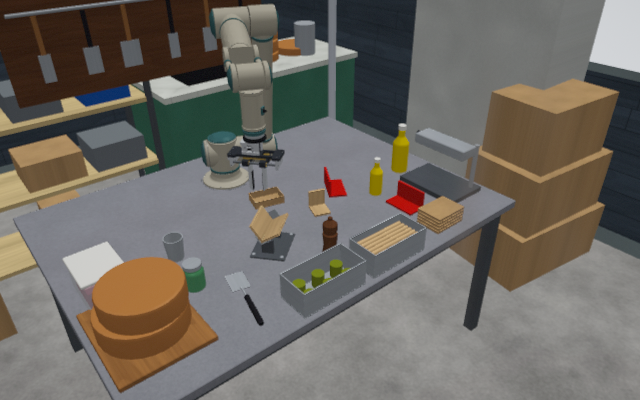

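```bash
python3 - <<'E'
from plant import r
r.sign_off()
E
```

```text
the job is handed in; nothing more can be done
```

The longer wooden piece is lying in the steel V with its end against the end plate, and the job was handed in at about 20.7 s of the 38 s allowed. I gripped it by the upright leg and lowered it with force guards onto the far steel leg, then the steep one. I slid it to the plate and let go only once it was seated.

**Last checks**
- **Fit:** contact with both steel legs came within 0.2 mm of the expected position. The final wrist view put the piece within 1.1 mm of home across the V and 0.2 mm along it, with no gap visible at the plate.
- **Other things:** the mill, jar, squeeze bottle and short piece are standing where they were, within what the cameras can resolve.

**Readings that disagreed**
- **Plate contact:** after the first contact the arm eased back about 0.2 mm and the force along the V had the wrong sign, so I pushed again. That push held about 2 N against the plate.
- **Height in the grip:** during that push the tool rode about 0.4 mm high with about 6.5 N pressing down into the V. After release both legs looked flat.
- **Plate gap:** I did not recheck the plate contact by touch after letting go.

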